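Condiments back into their rack by height

ROBOT

A 6-joint arm with a two-finger parallel gripper is mounted at the origin on a cart in front of the work surface, level with it; the furniture and walls round the work are solid. World frame = base frame: x ahead of the robot, y to its left, z up, the work surface at z = 0. Lengths are in mm, angles in degrees, forces in N, time in s.
With the tool pointing down it reaches from about 300 to 850 mm from the base axis. Payload 4.2 kg.
Tool frame: the origin (TCP) lies midway between the tips of the shut fingers; the grasp point (between the pads) lies 19 mm behind it; z points along the fingers, y is the line along which they close (so a half turn about z gives the same grasp; the last joint's range is limited). The gripper opens to 91 mm and grips with 3 to 60 N. Pads are 32 mm wide; open, the fingers measure 118 mm over their backs; the gripper's body (76 mm by 178 mm) begins 60 mm behind the grasp point.
Start: joints at [-74.656, 18.312, 89.639, -0, 72.044, -1.146], TCP at [163.213, -551.366, 213.976] pointing down, gripper open.
Joint ranges: [-177.97, 177.97], [-48.28, 115.42], [12.27, 149.76], [-77.06, 257.06], [2.81, 150.46], [-146.56, 146.56]. Speed limits (degrees/s): [147.25, 147.25, 180, 180, 180, 180].

INTERFACE

Orientations are given as [roll, pitch, yaw] about the fixed x, y, z axes, in that order (R = Rz(yaw) Ry(pitch) Rx(roll)).
In Python, from workcell import env gives the robot as it stands.
- The arm moves only by the shell command python3 -m jog 'ROWS' [FORCE]. ROWS is a JSON object of lists of equal length, an entry for each row: "jaw": the finger opening in mm, from 0 to 91.2; "slide": the shift along the tool's x, y, z in units of 30 mm (1.0 is 30 mm), a list of three; "spin": the turn about the tool's z in units of 8 degrees (1.0 is 8 degrees). In form: {"jaw": [jaw, ...], "slide": [[dx, dy, dz], ...], "spin": [spin, ...]}. A call has 1 to 10 rows; each row shifts and turns the commanded pose from where the row before left it, along the tool's axes as they then stand; what a row does not reach is not made up. A row lasts 1/10 s, in which the tool goes at most 50 mm and 8.59 degrees, less where a joint would pass 70% of its speed; a pose out of reach is approached as far as the arm can. A call is refused whole if a number of a shift passes 1 or a number of a turn 1, either way. A call with a gripper value outside its range is refused whole. The fingers move at their own pace and stop on an object; FORCE is the grip in N (left out, the last holds). Time passes only in rows, so rows that do not move let the fingers close. It gives the time, the measured TCP pose, the force, the opening and the grip force at its end, in the units of the state.
- env.state(): the state, without advancing time (a new reading comes with each control period).
- env.grab_frame(name): name is "scene" or "top" or "wrist"; returns the picture (400x640x3 uint8, red, green, blue); there is no depth.
- env.camera_model(name): a dict with "fx", "fy", "cx", "cy" (pixels), "camera_from_world" (4x4, takes a point from world to camera coordinates). Camera axes: x right, y up, looking along -z (the intrinsics and any distortion apply to the point x, -y, -z); pixel columns grow to the right and rows downward; lengths in mm; the calibration is good to about 2 mm. The wrist camera is an equidistant fisheye: a pixel r from the principal point sees the ray r / f radians off the axis. A picture is of the moment at which its call begins: read the wrist's pose just before it. camera_model takes no time and is no camera call; for the wrist camera it gives the pose at the moment of the call.
- env.job_done(): hands the job in; it is judged then, once.
The state is a dict: "time_s": time; "qpos": joint angles; "qvel": joint speeds; "effort": joint torques, N m; "ee_pos": TCP position; "ee_rot": TCP orientation; "force": force on the tool from outside, world axes, zero at the start; "torque": the same for the moment, N m; "gripper_width": finger opening in mm; "gripper_force": force on a finger pad.
Only numpy, scipy, OpenCV 4.12 (cv2) and the standard library are available. Lean on these libraries where they do the work, as an engineer would, in place of code of your own. Each camera call takes 0.05 s, during which the arm holds its last target. There are 200 camera calls.

TASK

Put the four condiments (sauce bottle, wooden pepper mill, red-capped spice jar and jam jar) back into the dark wooden rack in order of height: the tallest in the well next to the tall end board with the hand-hole, then stepping down to the shortest in the well at the low end. Each must stand upright, right down in its own well; knock none of them over, and leave the blue mug where it is.

Things in the scene. Friction and masses are not known exactly. Their poses are not given: they have to be found in the camera images.
- sauce_bottle: sauce bottle with green cap, grey-brown contents and a white and red label, 198 mm tall, 60 mm across its round body, tapering from the shoulder to the cap: the fingers meet a cone, 60 mm across at 100 mm height, 41 mm at 158 mm and 28 mm at the top; loose; origin at the centre of its underside, z up its axis; 0.3 to 0.6 kg
- pepper_mill: turned brown wooden pepper mill with a small metal knob, 150 mm tall, 58 mm across the foot, head 48 mm across between 110 and 139 mm height; loose; origin at the centre of its underside, z up its axis
- spice_jar: spice jar with a red cap and red-brown label, 106 mm tall, 42 mm across, cap 45 mm; loose; origin at the centre of its underside, z up its axis
- jam_jar: jam jar with red contents and whitish lid, 85 mm tall, 60 mm across; loose; origin at the centre of its underside, z up its axis
- well_a: round cork disc, 77 mm across and 2 mm thick, that lines one of the four wells of the dark wooden rack; origin at the centre of its underside, 12 mm above the table (the seat, its top, is at 14 mm). The well round it is 80 mm wide and its wooden rim is 24 mm above the table. Well a is at one end of the row; its neighbours follow at 88 mm: a, b, c, d.
- well_b: round cork disc, 77 mm across and 2 mm thick, that lines one of the four wells of the dark wooden rack; origin at the centre of its underside, 12 mm above the table (the seat, its top, is at 14 mm). The well round it is 80 mm wide and its wooden rim is 24 mm above the table. Second in the row, between a and c.
- well_c: round cork disc, 77 mm across and 2 mm thick, that lines one of the four wells of the dark wooden rack; origin at the centre of its underside, 12 mm above the table (the seat, its top, is at 14 mm). The well round it is 80 mm wide and its wooden rim is 24 mm above the table. Third in the row, between b and d.
- well_d: round cork disc, 77 mm across and 2 mm thick, that lines one of the four wells of the dark wooden rack; origin at the centre of its underside, 12 mm above the table (the seat, its top, is at 14 mm). The well round it is 80 mm wide and its wooden rim is 24 mm above the table. Well d is at the other end of the row from a.
- end_tall: the tall end board of the rack, dark wood, 110 x 14 mm and 125 mm high, with a hand-hole near its top; it stands across the row beyond either well a or well d, 54 mm from that well's centre (a plain board 42 mm high closes the other end); fixed; origin at the centre of its foot on the table, its y axis along the row of wells. The rack's base is 104 mm wide, 358 mm long and fixed to the table
- blue_mug: small blue mug, white inside, 53 mm high, 59 mm across with a handle that makes it 84 mm; it stands loose among the condiments and is not part of the job; origin at table height in the middle of that length, handle included (the cup stands 12 mm to its +y, the handle points to its -y)
There are look-alikes about, which are no part of the job. Leave any pink or purple look-alike of the pepper_mill alone.

How it is judged:
By the outcome, as a careful person would: the job done as asked, in the order asked, and still so for the second after the job is handed in, with the robot touching nothing.
It also fails if it takes over 109 s, if anything falls off the work surface, if the arm or the gripper's body presses on something with over 40 N, if the wrist force passes 120 N, or if a joint passes its speed limit or range.

## Working session

There is one attempt and no reset: what is moved stays moved. The work goes in short steps, Python scripts to look and compute and a shell command to move; the robot and the scene stay as the last step left them, time stands still between calls to the robot, and variables do not carry over. Pictures are saved under pics/ and viewed, at most 14 in all, crops included, and the job is handed in when it is done.

```bash
mkdir -p pics; ls
python3 - <<'E'
from workcell import env
import cv2
for n in("scene","top"):
    cv2.imwrite(f"pics/{n}0.png",env.grab_frame(n)[:,:,::-1])
    m=env.camera_model(n);print(n,m)
print(env.state())
E
```

```text
pics
scene {'fx': 417.9931656949257, 'fy': 417.9931656949257, 'cx': 330.7065992471241, 'cy': 202.78470279472154, 'camera_from_world': array([[-6.28284871e-01, -7.77974118e-01, -3.79365917e-03,
         3.07727910e+02],
       [ 4.20934019e-01, -3.44035302e-01,  8.39317736e-01,
        -2.31176174e+02],
       [-6.54272629e-01,  5.25733756e-01,  5.43627948e-01,
        -6.23527192e+02],
       [ 0.00000000e+00,  0.00000000e+00,  0.00000000e+00,
         1.00000000e+00]])}
top {'fx': 411.25868753202775, 'fy': 411.25868753202775, 'cx': 309.250427542297, 'cy': 196.11292826383584, 'camera_from_world': array([[-2.34920100e-02, -9.99719537e-01,  2.99531763e-03,
         1.39559504e+01],
       [ 9.94278617e-01, -2.30516543e-02,  1.04300781e-01,
        -5.12158968e+02],
       [-1.04202481e-01,  5.42841526e-03,  9.94541289e-01,
        -1.05356563e+03],
       [ 0.00000000e+00,  0.00000000e+00,  0.00000000e+00,
         1.00000000e+00]])}
{'time_s': 0.1, 'qpos': array([-7.46577413e+01,  1.83475411e+01,  8.96993764e+01,  1.29959761e-03,
        7.20417284e+01, -1.14487713e+00]), 'qvel': array([ 0.02625289, -0.06845725, -0.10433225, -0.04038385,  0.02137736,
       -0.06126972]), 'effort': array([ 1.26347521e-03, -4.13330734e+01, -2.32510400e+01,  7.29765440e-02,
        4.22759447e-02, -6.70433701e-05]), 'ee_pos': array([ 163.08649877, -550.92920086,  213.20898465]), 'ee_rot': array([-1.79911397e+02, -3.00660721e-03,  1.64867318e+01]), 'force': array([-0.30283353, -0.20786836,  0.14175872]), 'torque': array([-0.00545429,  0.04984739, -0.00408812]), 'gripper_force': 0.0, 'gripper_width': 91.58227873709718}
```

View pics/scene0.png

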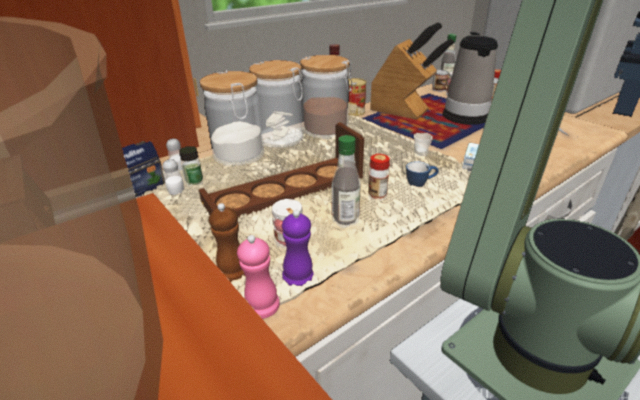

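View pics/top0.png

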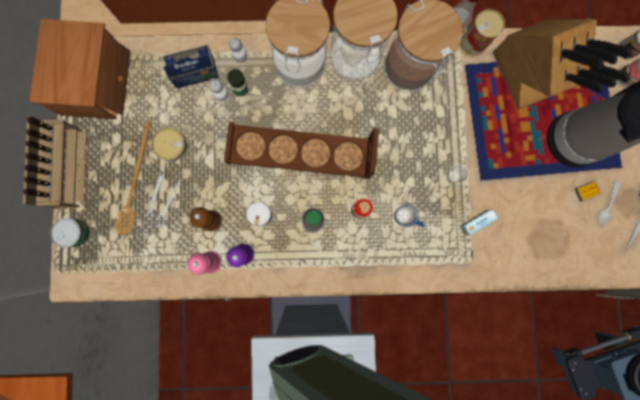

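```bash
cat > h.py <<'E'
import numpy as np, cv2
from workcell import env
def ray(cam,u,v):
    m=cam if isinstance(cam,dict) else env.camera_model(cam); T=m["camera_from_world"]; R=T[:3,:3]
    d=R.T@np.array([(u-m["cx"])/m["fx"],-(v-m["cy"])/m["fy"],-1.0])
    return -R.T@T[:3,3], d
def onz(cam,u,v,z):
    c,d=ray(cam,u,v); return c+d*(z-c[2])/d[2]
def proj(cam,p):
    m=env.camera_model(cam); q=m["camera_from_world"]@np.append(p,1)
    return m["cx"]+m["fx"]*q[0]/-q[2], m["cy"]-m["fy"]*q[1]/-q[2]
E
python3 - <<'E'
from h import *
im=cv2.imread("pics/top0.png")
c=cv2.resize(im[110:280,180:440],None,fx=3,fy=3,interpolation=cv2.INTER_CUBIC)
cv2.imwrite("pics/topc.png",c)
for n,(u,v) in dict(a=(250,147),b=(283,150),c=(315,153),d=(348,156)).items(): print(n,onz("top",u,v,14).round())
s=cv2.imread("pics/scene0.png")
cv2.imwrite("pics/scenec.png",cv2.resize(s[110:320,180:450],None,fx=2.8,fy=2.8,interpolation=cv2.INTER_CUBIC))
E
```

```text
a [650. 158.  14.]
b [640.  70.  14.]
c [630. -16.  14.]
d [ 620. -105.   14.]
```

View pics/topc.png

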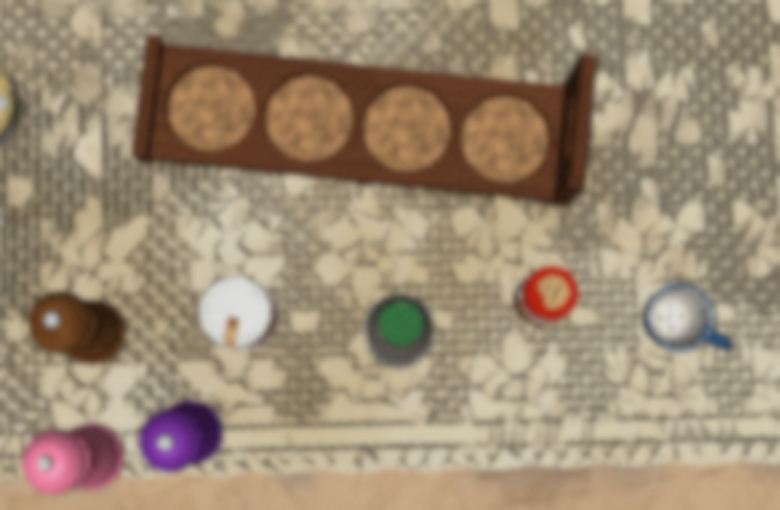

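View pics/scenec.png

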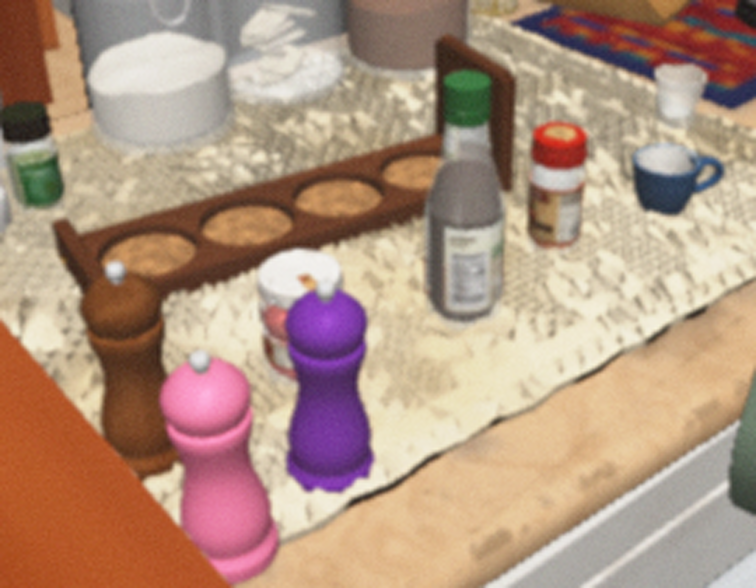

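The top view shows the rack with its four cork discs, with the tall end board on the right (−y), beyond d. From left to right the objects are the brown mill, jam jar, sauce bottle, spice jar and mug, with the pink and purple look-alikes below them. Next I'll measure positions with colour masks.

```bash
cat >> h.py <<'E'
def blob(im,lo,hi,box):
    x0,y0,x1,y1=box; m=cv2.inRange(cv2.cvtColor(im[y0:y1,x0:x1],cv2.COLOR_BGR2HSV),lo,hi)
    c=max(cv2.findContours(m,cv2.RETR_EXTERNAL,cv2.CHAIN_APPROX_NONE)[0],key=cv2.contourArea)
    (u,v),r=cv2.minEnclosingCircle(c); return u+x0,v+y0,r
def go(p,yaw):
    "tool-frame shift (units) from the present pose to TCP p, after turning to yaw; spin units"
    s=env.state(); a=np.radians(yaw); d=np.array(p)-s["ee_pos"]
    X=np.array([np.cos(a),np.sin(a),0]);Y=np.array([np.sin(a),-np.cos(a),0])
    print("at",s["ee_pos"].round(1),s["ee_rot"].round(1),"t",round(s["time_s"],1),"w",round(s["gripper_width"],1),"shift",(np.array([d@X,d@Y,-d[2]])/30).round(2),"spin",round(-(yaw-s["ee_rot"][2])/8,2))
E
python3 - <<'E'
from h import *
im=cv2.imread("pics/top0.png"); sc=cv2.imread("pics/scene0.png")
W=[]
for i,n in enumerate("abcd"):
    u0=250+33*i; v0=146+3*i
    u,v,r=blob(im,(8,60,120),(20,180,255),(u0-17,v0-17,u0+18,v0+18)); p=onz("top",u,v,14);W.append(p);print(n,round(u,1),round(v,1),round(r,1),p.round(1))
W=np.array(W); print("dists",np.linalg.norm(np.diff(W,axis=0),axis=1)); 
d=W[3]-W[0];print("row dir deg",np.degrees(np.arctan2(-d[1],-d[0])))
print("green",g:=blob(im,(45,80,30),(90,255,255),(295,200,330,235)),onz("top",*g[:2],196))
print("red",g:=blob(im,(0,170,90),(6,255,255),(345,190,385,230)),onz("top",*g[:2],104))
print("lid",g:=blob(im,(0,0,190),(179,50,255),(240,198,276,232)),onz("top",*g[:2],84))
for n,u,v,z in (("knob",180+51/3,110+319/3,148),("lidvis",258.6,213.8,84),("redvis",363.5,207.5,105),("grvis",313.9,217.5,197)):
    p=onz("top",u,v,z);print(n,p.round(1),"scene px of top",np.round(proj("scene",p),1), "crop",(np.array(proj("scene",p))-[180,110])*2.8)
E
```

```text
a 250.3 145.9 14.6 [653.2 157.5  14. ]
b 282.7 149.0 14.6 [642.7  70.3  14. ]
c 315.3 152.9 14.6 [630. -17.  14.]
d 347.7 155.9 14.6 [ 619.9 -103.9   14. ]
dists [87.76006436 88.20345698 87.51385114]
row dir deg 82.73989742694705
green (313.07894706726074, 217.39473724365234, 7.501255035400391) [447.32804771  -4.39425991 196.        ]
red (362.7876720428467, 207.10273933410645, 8.708512306213379) [ 474.36614279 -127.12400991  104.        ]
lid (254.29069805145264, 210.29069805145264, 15.407186508178711) [474.20241715 139.24103584  84.        ]
knob [458.6 263.7 148. ] scene px of top [220.3 205.5] crop [112.72724433 267.53964287]
lidvis [465.3 128.7  84. ] scene px of top [287.1 207.5] crop [299.85571893 272.86936301]
redvis [ 473.3 -128.7  105. ] scene px of top [379.5 158.3] crop [558.49817262 135.23203816]
grvis [447.   -6.2 197. ] scene px of top [346.6 138.7] crop [466.57163361  80.44637023]
```

```bash
python3 -m jog '{"jaw":[91,91,91,91,91,91,91,91,91],"slide":[[0,0,-0.25],[0,0,-0.25],[0,0,-0.25],[0,0,-0.25],[0,0,-0.25],[0,0,-0.25],[0,0,0],[0,0,0],[0,0,0]],"spin":[-0.92,-0.92,-0.92,-0.92,-0.92,-0.92,-0.92,-0.92,-0.92]}'
python3 -m jog '{"jaw":[91,91,91,91,91,91,91,91,91,91],"slide":[[0.95,0.35,0],[0.95,0.35,0],[0.95,0.35,0],[0.95,0.35,0],[0.95,0.35,0],[0.95,0.35,0],[0.95,0.35,0],[0.95,0.35,0],[0.95,0.35,0],[0.95,0.35,0]],"spin":[0,0,0,0,0,0,0,0,0,0]}'
python3 -m jog '{"jaw":[91,91,91,91,91,91,91,91,91,91],"slide":[[0.95,0.35,0],[0.95,0.35,0],[0.95,0.35,0],[0.95,0.35,0],[0.95,0.35,0],[0.95,0.35,0],[0.95,0.35,0],[0.95,0.35,0],[0.95,0.35,0],[0,0,0]],"spin":[0,0,0,0,0,0,0,0,0,0]}'
python3 - <<'E'
from h import *
go((447,-5.5,131),82.8)
cv2.imwrite("pics/w1.png",env.grab_frame("wrist")[:,:,::-1])
E
```

```text
time_s: 1.0
ee_pos: [163.1, -551.1, 258.5]
ee_rot: [-180.0, -0.0, 83.0]
force: [0.3, 0.8, 0.2]
gripper_width: 91.2
gripper_force: 0.0
time_s: 2.0
ee_pos: [303.6, -280.6, 258.7]
ee_rot: [-180.0, -0.0, 82.7]
force: [1.1, 0.3, 0.5]
gripper_width: 90.8
gripper_force: 0.0
time_s: 3.0
ee_pos: [430.6, -37.0, 258.5]
ee_rot: [-180.0, -0.1, 83.0]
force: [-0.1, -0.1, -0.7]
gripper_width: 90.9
gripper_force: 0.0
at [430.6 -37.  258.5] [-1.8e+02 -1.0e-01  8.3e+01] t 3.0 w 90.9 shift [1.11 0.41 4.25] spin 0.02
```

View pics/w1.png

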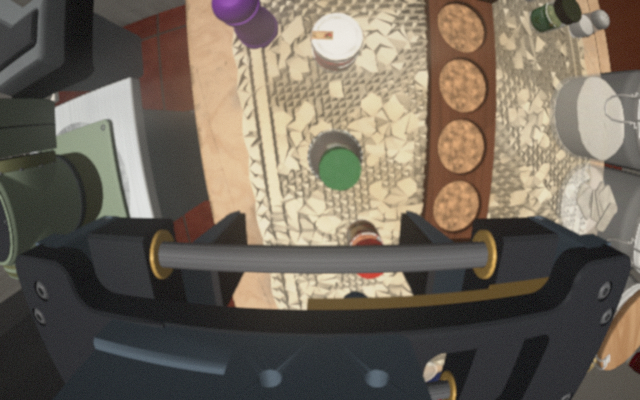

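The wrist view shows the green cap centred at about (340,168), between the fingers. I'm lining up over it and descending.

```bash
python3 -m jog '{"jaw":[91,91,91,91],"slide":[[0.6,0.2,0],[0.51,0.21,0],[0,0,0],[0,0,0]],"spin":[0,0,0,0]}'
python3 - <<'E'
from h import *
im=env.grab_frame("wrist")[:,:,::-1]; m=env.camera_model("wrist")
u,v,r=blob(im,(45,80,30),(90,255,255),(250,100,420,215)); x,y=u-m["cx"],v-m["cy"]; t=np.hypot(x,y)/m["fx"]; k=np.tan(t)/np.hypot(x,y)
R=m["camera_from_world"][:3,:3]; d=R.T@np.array([x*k,-y*k,-1]); c=-R.T@m["camera_from_world"][:3,3]; print(u,v,r,c+d*(196-c[2])/d[2])
go((447,-5.5,131),82.8)
E
```

```text
time_s: 3.45
ee_pos: [445.4, -8.8, 258.7]
ee_rot: [-179.9, 0.1, 82.7]
force: [0.0, 0.5, -0.8]
gripper_width: 90.8
gripper_force: 0.0
325.0 203.32257843017578 20.92872428894043 [449.55782724  -3.43932657 196.        ]
at [445.4  -8.9 258.8] [-180.     0.    82.7] t 3.5 w 91.1 shift [0.12 0.04 4.26] spin -0.01
```

```bash
python3 -m jog '{"jaw":[91,91,91,91,91,91,91,91],"slide":[[0.12,0.06,0.5],[0,0,0.7],[0,0,0.7],[0,0,0.7],[0,0,0.7],[0,0,0.6],[0,0,0.35],[0,0,0]],"spin":[0,0,0,0,0,0,0,0]}'
python3 -m jog '{"jaw":[20,20,20,20,20,20,20,20],"slide":[[0,0,0],[0,0,0],[0,0,0],[0,0,0],[0,0,0],[0,0,0],[0,0,0],[0,0,0]],"spin":[0,0,0,0,0,0,0,0]}' 40
python3 -m jog '{"jaw":[20,20,20,20],"slide":[[0,0,-0.1],[0,0,-0.2],[0,0,-0.3],[0,0,0]],"spin":[0,0,0,0]}' 40
```

```text
time_s: 4.3
ee_pos: [447.1, -5.3, 130.4]
ee_rot: [-179.8, 0.0, 82.7]
force: [0.1, -0.4, 0.8]
gripper_width: 91.1
gripper_force: 0.0
time_s: 5.1
ee_pos: [448.1, -4.6, 131.5]
ee_rot: [-180.0, 0.0, 82.7]
force: [-1.7, 0.2, 1.8]
gripper_width: 46.2
gripper_force: 39.6
time_s: 5.5
ee_pos: [449.4, -4.7, 150.8]
ee_rot: [179.8, -0.0, 82.7]
force: [0.3, 0.4, -2.9]
gripper_width: 46.2
gripper_force: 39.2
```

```bash
python3 -m jog '{"jaw":[20,20,20,20,20,20,20,20,20,20],"slide":[[0,0,-0.5],[0,0,-0.6],[0,0,-0.4],[-0.2,0.4,0],[-0.3,0.7,0],[-0.35,0.8,0],[-0.35,0.8,0],[-0.35,0.8,0],[-0.35,0.8,0],[-0.35,0.8,0]],"spin":[0,0,0,0,0,0,0,0,0,0]}'
python3 -m jog '{"jaw":[20,20,20,20],"slide":[[-0.2,0.6,0],[-0.1,0.3,0],[0,0,0],[0,0,0]],"spin":[0,0,0,0]}'
python3 - <<'E'
from h import *
go((620,-104.3,146),82.8)
cv2.imwrite("pics/w2.png",env.grab_frame("scene")[60:260,180:500,::-1])
E
```

```text
time_s: 6.5
ee_pos: [592.8, -92.3, 192.9]
ee_rot: [-179.9, 0.0, 82.7]
force: [0.5, 0.5, -3.3]
gripper_width: 46.3
gripper_force: 39.2
time_s: 6.9
ee_pos: [616.4, -103.1, 193.7]
ee_rot: [-179.9, -0.0, 82.7]
force: [0.1, -0.2, -2.9]
gripper_width: 46.1
gripper_force: 39.2
at [ 616.4 -103.1  193.7] [-179.9   -0.    82.7] t 6.9 w 46.1 shift [-0.02  0.13  1.59] spin -0.01
```

View pics/w2.png

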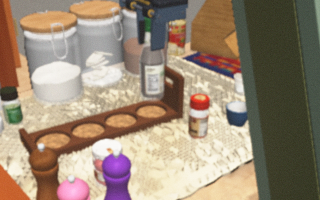

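The crop shows the bottle upright in the gripper, with its base at about (152,95), above well d beside the tall board. Next I lower it.

```bash
python3 -m jog '{"jaw":[20,20,20,20,20,20,20],"slide":[[0,0.13,0.3],[0,0,0.4],[0,0,0.4],[0,0,0.3],[0,0,0.13],[0,0,0],[0,0,0]],"spin":[0,0,0,0,0,0,0]}'
python3 -m jog '{"jaw":[20,20,20],"slide":[[0,0,0.05],[0,0,0.05],[0,0,0]],"spin":[0,0,0]}'
```

```text
time_s: 7.65
ee_pos: [621.3, -103.9, 148.8]
ee_rot: [180.0, 0.0, 82.7]
force: [-0.3, 0.3, -3.0]
gripper_width: 45.8
gripper_force: 39.2
time_s: 7.95
ee_pos: [621.0, -103.8, 145.6]
ee_rot: [180.0, 0.0, 82.7]
force: [0.3, -0.4, -2.6]
gripper_width: 46.3
gripper_force: 39.2
```

```bash
python3 -m jog '{"jaw":[20,20],"slide":[[0,0,0.04],[0,0,0]],"spin":[0,0]}'
python3 -m jog '{"jaw":[20,20],"slide":[[0,0,0.04],[0,0,0]],"spin":[0,0]}'
```

```text
time_s: 8.15
ee_pos: [621.1, -103.9, 145.5]
ee_rot: [179.9, 0.0, 82.7]
force: [-1.7, 0.6, 3.5]
gripper_width: 46.5
gripper_force: 39.8
time_s: 8.35
ee_pos: [621.2, -103.9, 145.5]
ee_rot: [179.9, 0.0, 82.7]
force: [-2.8, 1.7, 8.6]
gripper_width: 46.1
gripper_force: 40.2
```

```bash
python3 -m jog '{"jaw":[50,55,65,75,91,91,91,91,91,91],"slide":[[0,0,0],[0,0,0],[0,0,0],[0,0,0],[0,0,-0.2],[0,0,-0.7],[0,0,-1],[0,0,-1],[0,0,-0.5],[0,0,0]],"spin":[0,0,0,0,0,0,0,0,0,0]}'
python3 -m jog '{"jaw":[91,91,91,91,91,91,91,91,91,91],"slide":[[0.5,-0.3,0],[0.9,-0.55,0],[0.9,-0.55,0],[0.9,-0.55,0],[0.9,-0.55,0],[0.9,-0.55,0],[0.9,-0.55,0],[0.9,-0.55,0],[0.9,-0.55,0],[0.9,-0.55,0]],"spin":[0,0,0,0,0,0,0,0,0,0]}'
python3 -m jog '{"jaw":[75,75,75,75,75,75],"slide":[[0.9,-0.55,0],[0.9,-0.55,0],[0.8,-0.5,0],[0.3,-0.1,0],[0,0,0],[0,0,0]],"spin":[0,0,0,0,0,0]}'
python3 - <<'E'
from h import *
go((458.6,263.7,104),82.8)
im=env.grab_frame("wrist")[:,:,::-1]
cv2.imwrite("pics/w3.png",im)
s=env.grab_frame("top")[:,:,::-1]
print("green",g:=blob(s,(45,80,30),(90,255,255),(330,130,365,180)),onz("top",*g[:2],210))
E
```

```text
time_s: 9.35
ee_pos: [622.5, -104.1, 248.3]
ee_rot: [179.6, 0.0, 82.7]
force: [0.1, -1.0, -0.4]
gripper_width: 90.9
gripper_force: 0.0
time_s: 10.35
ee_pos: [494.9, 173.6, 243.4]
ee_rot: [-179.8, 0.1, 82.8]
force: [0.6, -0.3, 0.6]
gripper_width: 91.1
gripper_force: 0.0
time_s: 10.95
ee_pos: [457.5, 264.2, 244.4]
ee_rot: [-179.9, 0.1, 82.7]
force: [-0.7, 0.1, -0.2]
gripper_width: 74.9
gripper_force: 0.0
at [457.5 264.2 244.4] [-1.799e+02  1.000e-01  8.270e+01] t 10.9 w 74.9 shift [-0.01  0.04  4.68] spin -0.01
green (355.25, 138.75, 7.945224285125732) [ 618.33439295 -101.71962677  210.        ]
```

View pics/w3.png

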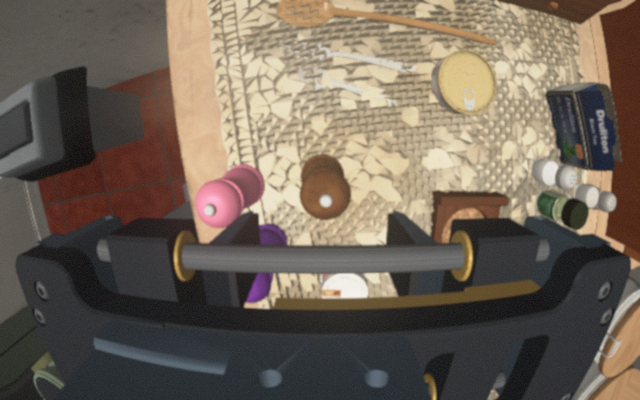

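Run:
```python
from h import *
m=env.camera_model("wrist"); R=m["camera_from_world"][:3,:3]; c=-R.T@m["camera_from_world"][:3,3]
for u,v,z in((325,201,148),(210,210,148)):
    x,y=u-m["cx"],v-m["cy"]; r=np.hypot(x,y); k=np.tan(r/m["fx"])/r
    d=R.T@np.array([x*k,-y*k,-1]); print(c+d*(z-c[2])/d[2])
go((458.6,263.7,104),82.8)
```

```text
[461.65026016 262.69360451 148.        ]
[353.86790413 267.64951052 148.        ]
at [458.1 263.8 244.8] [-180.     0.    82.7] t 11.1 w 74.9 shift [-0.    0.02  4.69] spin -0.02
```

The wrist view shows the brown mill's knob at (325,201), centred between the fingers, with the pink mill clear of them. I'm going down.

```bash
python3 -m jog '{"jaw":[75,75,75,75,75,75,75,75,75],"slide":[[0,0.06,0.5],[0,0,0.7],[0,0,0.7],[0,0,0.7],[0,0,0.7],[0,0,0.7],[0,0,0.5],[0,0,0.19],[0,0,0]],"spin":[0,0,0,0,0,0,0,0,0]}'
python3 -m jog '{"jaw":[20,20,20,20,20,20,20],"slide":[[0,0,0],[0,0,0],[0,0,0],[0,0,0],[0,0,0],[0,0,0],[0,0,0]],"spin":[0,0,0,0,0,0,0]}' 35
python3 -m jog '{"jaw":[20,20,20,20,20,20],"slide":[[0,0,-0.1],[0,0,-0.3],[0,0,-0.7],[0,0,-0.7],[0,0,-0.2],[0,0,0]],"spin":[0,0,0,0,0,0]}'
python3 - <<'E'
from h import *
go((630.8,-17,118.5),82.8)
E
```

```text
time_s: 11.95
ee_pos: [459.7, 263.7, 103.8]
ee_rot: [-179.9, 0.1, 82.7]
force: [0.3, 0.1, -0.1]
gripper_width: 75.2
gripper_force: 0.0
time_s: 12.65
ee_pos: [459.7, 264.9, 105.0]
ee_rot: [180.0, -0.0, 82.7]
force: [-1.3, 0.5, 5.6]
gripper_width: 47.0
gripper_force: 35.0
time_s: 13.25
ee_pos: [460.2, 264.8, 165.2]
ee_rot: [179.9, -0.1, 82.7]
force: [-0.6, -0.9, -1.3]
gripper_width: 47.0
gripper_force: 34.9
at [460.2 264.8 165.2] [ 1.799e+02 -1.000e-01  8.270e+01] t 13.2 w 47.0 shift [-8.6   6.82  1.56] spin -0.01
```

```bash
python3 -m jog '{"jaw":[20,20,20,20,20,20,20,20,20,20],"slide":[[-0.2,0.5,0],[-0.4,0.9,0],[-0.5,0.9,0],[-0.7,0.9,0],[-0.9,0.9,0],[-0.9,0.9,0],[-0.9,0.8,0],[-0.9,0.6,0],[-0.9,0.3,0],[-0.9,0.12,0]],"spin":[0,0,0,0,0,0,0,0,0,0]}'
python3 -m jog '{"jaw":[20,20,20,20,20],"slide":[[-0.7,0,0],[-0.5,0,0],[-0.2,0,0],[0,0,0],[0,0,0]],"spin":[0,0,0,0,0]}'
python3 - <<'E'
from h import *
go((630.8,-17,118.5),82.8)
cv2.imwrite("pics/s4.png",cv2.resize(env.grab_frame("scene")[60:300,180:500,::-1],None,fx=2,fy=2))
E
```

```text
time_s: 14.25
ee_pos: [636.1, 21.8, 162.3]
ee_rot: [-179.9, 0.1, 82.7]
force: [-0.2, 0.0, -1.2]
gripper_width: 47.4
gripper_force: 34.9
time_s: 14.75
ee_pos: [630.0, -16.6, 164.2]
ee_rot: [-180.0, -0.0, 82.8]
force: [0.5, 0.2, -0.8]
gripper_width: 47.4
gripper_force: 34.9
at [630.  -16.6 164.2] [-180.    -0.    82.8] t 14.8 w 47.4 shift [-0.01  0.03  1.52] spin -0.01
```

View pics/s4.png

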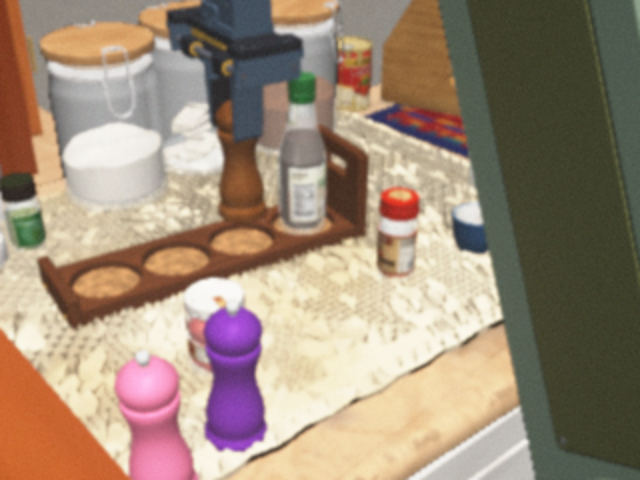

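The sauce bottle, base at about (302,222), stands upright in well d. The mill hangs upright over well c with its foot at (240,215). I'm lowering the mill.

```bash
python3 -m jog '{"jaw":[20,20,20,20,20,20],"slide":[[0,0.03,0.3],[0,0,0.5],[0,0,0.4],[0,0,0.2],[0,0,0.06],[0,0,0]],"spin":[0,0,0,0,0,0]}'
python3 -m jog '{"jaw":[20,20,20],"slide":[[0,0,0.05],[0,0,0.04],[0,0,0]],"spin":[0,0,0]}'
python3 -m jog '{"jaw":[20,20],"slide":[[0,0,0.04],[0,0,0]],"spin":[0,0]}'
```

```text
time_s: 15.4
ee_pos: [630.9, -17.2, 120.5]
ee_rot: [-180.0, 0.0, 82.7]
force: [0.5, 0.1, -1.0]
gripper_width: 47.0
gripper_force: 34.9
time_s: 15.7
ee_pos: [631.4, -17.4, 119.0]
ee_rot: [179.9, -0.0, 82.7]
force: [-0.5, 0.8, 2.5]
gripper_width: 47.0
gripper_force: 34.9
time_s: 15.9
ee_pos: [631.5, -17.4, 118.9]
ee_rot: [179.9, -0.0, 82.7]
force: [-2.4, 0.1, 8.1]
gripper_width: 47.5
gripper_force: 35.0
```

```bash
python3 -m jog '{"jaw":[52,58,68,78,91,91,91,91,91,91],"slide":[[0,0,0],[0,0,0],[0,0,0],[0,0,0],[0,0,-0.2],[0,0,-0.8],[0,0,-1],[0,0,-1],[0,0,-0.8],[0,-0.4,0]],"spin":[0,0,0,0,0,0,0,0,0,0]}'
python3 -m jog '{"jaw":[80,80,80,80,80,80,80,80,80],"slide":[[-0.4,-0.75,0],[-0.7,-0.8,0],[-0.8,-0.8,0],[-0.8,-0.8,0],[-0.8,-0.7,0],[-0.6,-0.4,0],[-0.24,-0.1,0],[0,0,0],[0,0,0]],"spin":[0,0,0,0,0,0,0,0,0]}'
python3 - <<'E'
from h import *
go((473.8,-128.2,68),82.8)
im=env.grab_frame("wrist")[:,:,::-1]; m=env.camera_model("wrist"); R=m["camera_from_world"][:3,:3]; c=-R.T@m["camera_from_world"][:3,3]
u,v,r=blob(im,(0,170,90),(6,255,255),(250,120,420,235)); x,y=u-m["cx"],v-m["cy"]; r=np.hypot(x,y); k=np.tan(r/m["fx"])/r
d=R.T@np.array([x*k,-y*k,-1]); print(u,v,c+d*(105-c[2])/d[2])
cv2.imwrite("pics/w5.png",im)
E
```

```text
time_s: 16.9
ee_pos: [621.9, -16.0, 235.2]
ee_rot: [179.5, -0.0, 82.7]
force: [0.7, -0.3, 0.1]
gripper_width: 90.8
gripper_force: 0.0
time_s: 17.8
ee_pos: [473.8, -128.1, 230.9]
ee_rot: [180.0, -0.0, 82.7]
force: [-0.4, 0.1, 0.1]
gripper_width: 79.9
gripper_force: 0.0
at [ 473.8 -128.1  230.9] [180.   -0.   82.7] t 17.8 w 79.9 shift [-0.    0.    5.43] spin -0.01
324.3046340942383 193.82781219482422 [ 477.16804001 -128.90373055  105.        ]
```

View pics/w5.png

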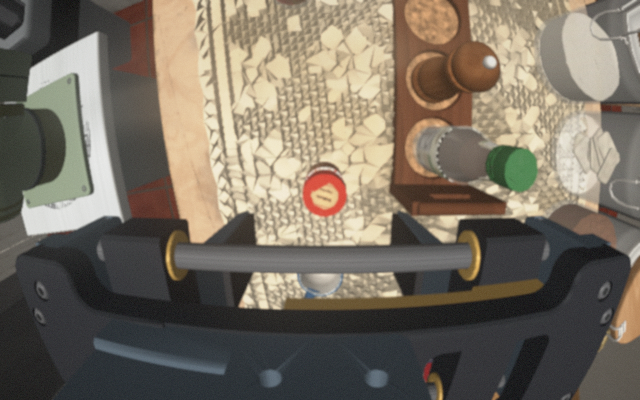

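The wrist view shows the red cap at (324,194), centred between the fingers, with the mill and sauce standing in wells c and d. I'm grasping the cap.

```bash
python3 -m jog '{"jaw":[80,80,80,80,80,80,80,80,80],"slide":[[0,0.05,0.5],[0,0,0.8],[0,0,0.8],[0,0,0.8],[0,0,0.8],[0,0,0.8],[0,0,0.5],[0,0,0.3],[0,0,0]],"spin":[0,0,0,0,0,0,0,0,0]}'
python3 -m jog '{"jaw":[20,20,20,20,20,20,20],"slide":[[0,0,0],[0,0,0],[0,0,0],[0,0,0],[0,0,0],[0,0,0],[0,0,0]],"spin":[0,0,0,0,0,0,0]}' 30
python3 -m jog '{"jaw":[20,20,20,20,20,20,20],"slide":[[0,0,-0.1],[0,0,-0.3],[0,0,-0.7],[0,0,-0.8],[0,0,-0.5],[0,0,0],[0,0,0]],"spin":[0,0,0,0,0,0,0]}'
python3 - <<'E'
from h import *
go((642,70,86),82.8)
E
```

```text
time_s: 18.75
ee_pos: [474.4, -128.0, 70.6]
ee_rot: [-179.9, -0.0, 82.8]
force: [-0.0, 0.2, -0.3]
gripper_width: 80.3
gripper_force: 0.0
time_s: 19.45
ee_pos: [474.8, -128.8, 72.1]
ee_rot: [180.0, 0.0, 82.7]
force: [0.3, -0.3, 3.3]
gripper_width: 43.9
gripper_force: 30.0
time_s: 20.15
ee_pos: [474.2, -128.6, 143.7]
ee_rot: [-180.0, 0.0, 82.7]
force: [0.0, 0.3, -1.8]
gripper_width: 43.8
gripper_force: 30.0
at [ 474.2 -128.6  143.7] [-180.     0.    82.7] t 20.1 w 43.8 shift [7.27 4.72 1.92] spin -0.01
```

```bash
python3 -m jog '{"jaw":[20,20,20,20,20,20,20,20,20,20],"slide":[[0.5,0,0],[0.9,0,0],[0.95,0,0],[0.95,0,0],[0.95,0.1,0],[0.95,0.3,0],[0.8,0.5,0],[0.6,0.8,0],[0.4,0.9,0],[0.27,0.9,0]],"spin":[0,0,0,0,0,0,0,0,0,0]}'
python3 -m jog '{"jaw":[20,20,20,20,20],"slide":[[0,0.7,0],[0,0.4,0],[0,0.12,0],[0,0,0],[0,0,0]],"spin":[0,0,0,0,0]}'
python3 - <<'E'
from h import *
go((642,70,86),82.8)
cv2.imwrite("pics/s6.png",cv2.resize(env.grab_frame("scene")[60:300,180:500,::-1],None,fx=2,fy=2))
E
```

```text
time_s: 21.15
ee_pos: [606.3, 75.4, 142.0]
ee_rot: [-179.8, 0.0, 82.8]
force: [-0.4, -1.4, -0.8]
gripper_width: 43.9
gripper_force: 30.0
time_s: 21.65
ee_pos: [641.5, 69.7, 143.0]
ee_rot: [-179.9, 0.0, 82.7]
force: [0.6, -0.1, -1.0]
gripper_width: 43.8
gripper_force: 30.0
at [641.5  69.7 143. ] [-179.9    0.    82.7] t 21.6 w 43.8 shift [0.01 0.02 1.9 ] spin -0.01
```

View pics/s6.png

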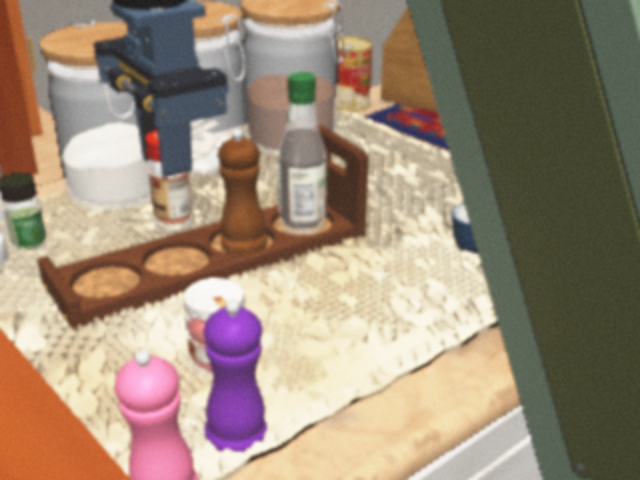

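The mill, foot at (240,243), stands upright in well c, and the spice jar hangs upright over well b at (170,220). I'm lowering it.

```bash
python3 -m jog '{"jaw":[20,20,20,20,20,20,20],"slide":[[0,0.02,0.3],[0,0,0.5],[0,0,0.5],[0,0,0.3],[0,0,0.16],[0,0,0.05],[0,0,0]],"spin":[0,0,0,0,0,0,0]}'
python3 -m jog '{"jaw":[20,20,20],"slide":[[0,0,0.06],[0,0,0.04],[0,0,0]],"spin":[0,0,0]}'
python3 -m jog '{"jaw":[20,20],"slide":[[0,0,0.04],[0,0,0]],"spin":[0,0]}'
```

```text
time_s: 22.4
ee_pos: [643.4, 69.7, 89.7]
ee_rot: [180.0, -0.0, 82.7]
force: [0.6, -0.3, -0.5]
gripper_width: 44.0
gripper_force: 30.0
time_s: 22.7
ee_pos: [643.2, 69.7, 86.5]
ee_rot: [180.0, 0.0, 82.7]
force: [0.4, -0.3, -1.2]
gripper_width: 43.8
gripper_force: 30.0
time_s: 22.9
ee_pos: [643.5, 69.8, 86.1]
ee_rot: [179.9, -0.0, 82.7]
force: [-1.9, 0.4, 3.4]
gripper_width: 43.7
gripper_force: 30.0
```

```bash
python3 -m jog '{"jaw":[48,54,64,74,91,91,91,91,91,91],"slide":[[0,0,0],[0,0,0],[0,0,0],[0,0,0],[0,0,-0.2],[0,0,-0.8],[0,0,-1],[0,0,-1],[0,0,-0.8],[0,-0.4,0]],"spin":[0,0,0,0,0,0,0,0,0,0]}'
python3 -m jog '{"jaw":[91,91,91,91,91,91,91,91,91,91],"slide":[[0.1,-0.8,0],[0.2,-0.9,0],[0.2,-0.9,0],[0.2,-0.9,0],[0.2,-0.9,0],[0.2,-0.8,0],[0.1,-0.4,0],[0,-0.13,0],[0,0,0],[0,0,0]],"spin":[0,0,0,0,0,0,0,0,0,0]}'
python3 - <<'E'
from h import *
go((465.3,128.7,43),82.8)
im=env.grab_frame("wrist")[:,:,::-1]; m=env.camera_model("wrist"); R=m["camera_from_world"][:3,:3]; c=-R.T@m["camera_from_world"][:3,3]
for p in((465.3,128.7,84),):
    q=m["camera_from_world"]@np.append(p,1); r=np.hypot(q[0],q[1]); t=np.arctan2(r,-q[2])*m["fx"]; print("expected lid px",m["cx"]+t*q[0]/r,m["cy"]-t*q[1]/r)
cv2.imwrite("pics/w7.png",im)
E
```

```text
time_s: 23.9
ee_pos: [634.4, 71.3, 203.9]
ee_rot: [179.5, -0.1, 82.7]
force: [-0.7, -0.2, 0.4]
gripper_width: 91.0
gripper_force: 0.0
time_s: 24.9
ee_pos: [466.4, 128.5, 199.4]
ee_rot: [179.9, -0.0, 82.7]
force: [0.2, -0.2, -0.7]
gripper_width: 91.1
gripper_force: 0.0
at [466.4 128.5 199.4] [179.9  -0.   82.7] t 24.9 w 91.1 shift [ 0.   -0.04  5.21] spin -0.01
expected lid px 319.6414816256525 195.54579621107885
```

View pics/w7.png

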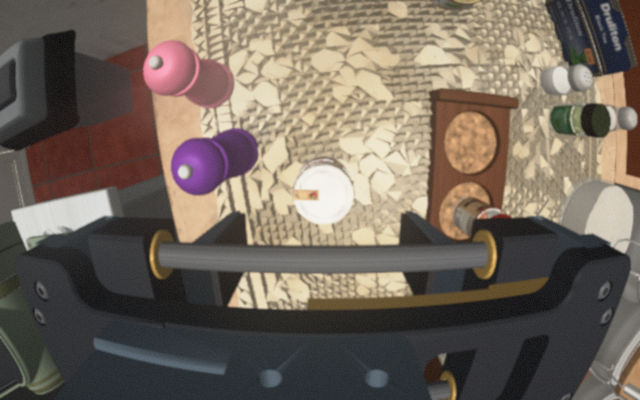

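The lid is at (324,194), centred between the fingers. The purple mill's head at (197,165) would be close to the gripper body at low height, so I'll turn about 37° away from it before going down.

```bash
python3 -m jog '{"jaw":[91,91,91,91,91,91],"slide":[[0,0,0],[0,0,0],[0,0,0],[0,0,0],[0,0,0],[0,0,0]],"spin":[-0.93,-0.93,-0.93,-0.93,-0.93,0]}'
python3 -m jog '{"jaw":[91,91,91,91,91,91,91,91,91],"slide":[[0,0,0.5],[0,0,0.8],[0,0,0.8],[0,0,0.8],[0,0,0.8],[0,0,0.7],[0,0,0.5],[0,0,0.2],[0,0,0]],"spin":[0,0,0,0,0,0,0,0,0]}'
python3 -m jog '{"jaw":[40,40,40,40,40,40],"slide":[[0,0,0],[0,0,0],[0,0,0],[0,0,0],[0,0,0],[0,0,0]],"spin":[0,0,0,0,0,0]}' 40
python3 -m jog '{"jaw":[40,40,40,40,40,40,40],"slide":[[0,0,-0.1],[0,0,-0.3],[0,0,-0.7],[0,0,-0.8],[0,0,-0.5],[0,0,0],[0,0,0]],"spin":[0,0,0,0,0,0,0]}'
python3 -m jog '{"jaw":[40,40,40,40,40,40],"slide":[[0,0,0],[0,0,0],[0,0,0],[0,0,0],[0,0,0],[0,0,0]],"spin":[0.93,0.93,0.93,0.93,0.93,0]}'
python3 - <<'E'
from h import *
go((653,157.5,62),82.8)
E
```

```text
time_s: 25.55
ee_pos: [466.0, 128.4, 199.0]
ee_rot: [-180.0, 0.0, 119.9]
force: [-0.1, -0.5, 0.3]
gripper_width: 90.9
gripper_force: 0.0
time_s: 26.45
ee_pos: [465.2, 128.5, 45.5]
ee_rot: [-179.9, -0.0, 119.8]
force: [-0.5, -0.4, 0.2]
gripper_width: 91.3
gripper_force: 0.0
time_s: 27.05
ee_pos: [466.4, 129.0, 46.8]
ee_rot: [179.9, 0.0, 119.9]
force: [1.2, 0.1, 2.3]
gripper_width: 59.1
gripper_force: 40.0
time_s: 27.75
ee_pos: [464.5, 128.4, 117.9]
ee_rot: [-179.9, -0.0, 119.9]
force: [-0.7, 0.8, -4.2]
gripper_width: 58.4
gripper_force: 40.0
time_s: 28.35
ee_pos: [464.1, 128.3, 116.8]
ee_rot: [-179.8, 0.1, 82.7]
force: [0.2, -0.5, -4.0]
gripper_width: 58.7
gripper_force: 40.0
at [464.1 128.3 116.8] [-1.798e+02  1.000e-01  8.270e+01] t 28.4 w 58.7 shift [1.75 6.12 1.83] spin -0.01
```

```bash
python3 -m jog '{"jaw":[40,40,40,40,40,40,40,40,40,40],"slide":[[0.5,0.2,0],[0.6,0.6,0],[0.5,0.9,0],[0.15,0.9,0],[0,0.9,0],[0,0.9,0],[0,0.9,0],[0,0.6,0],[0,0.22,0],[0,0,0]],"spin":[0,0,0,0,0,0,0,0,0,0]}'
python3 -m jog '{"jaw":[40,40],"slide":[[0,0,0],[0,0,0]],"spin":[0,0]}'
python3 - <<'E'
from h import *
go((653,157.5,60),82.8)
cv2.imwrite("pics/s8.png",cv2.resize(env.grab_frame("scene")[60:300,180:500,::-1],None,fx=2,fy=2))
E
```

```text
time_s: 29.35
ee_pos: [654.3, 157.9, 117.0]
ee_rot: [-179.9, 0.0, 82.8]
force: [-1.4, 0.9, -3.7]
gripper_width: 58.6
gripper_force: 40.0
time_s: 29.55
ee_pos: [652.9, 157.9, 118.1]
ee_rot: [-179.9, 0.0, 82.8]
force: [-0.2, 0.4, -3.8]
gripper_width: 58.7
gripper_force: 40.0
at [652.9 157.9 118.1] [-179.9    0.    82.8] t 29.6 w 58.7 shift [-0.01  0.    1.94] spin -0.0
```

View pics/s8.png

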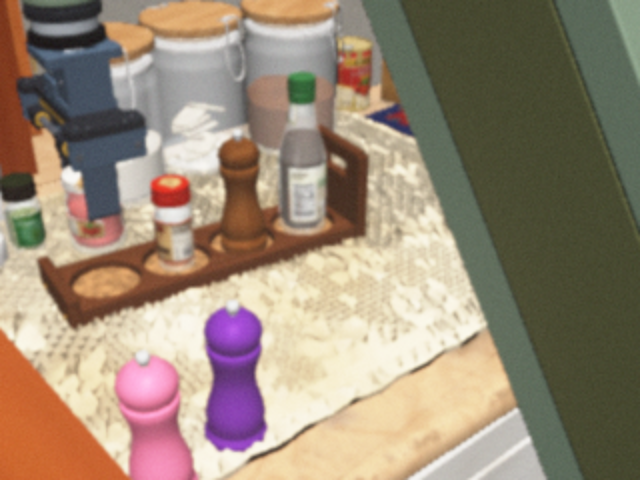

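The spice jar stands in well b at (175,260), and the jam jar hangs over well a at (95,240). I'm lowering it.

```bash
python3 -m jog '{"jaw":[40,40,40,40,40,40,40],"slide":[[0,0,0.3],[0,0,0.5],[0,0,0.5],[0,0,0.3],[0,0,0.16],[0,0,0.08],[0,0,0]],"spin":[0,0,0,0,0,0,0]}'
python3 -m jog '{"jaw":[40,40,40],"slide":[[0,0,0.05],[0,0,0.04],[0,0,0]],"spin":[0,0,0]}'
python3 -m jog '{"jaw":[40,40],"slide":[[0,0,0.04],[0,0,0]],"spin":[0,0]}'
```

```text
time_s: 30.3
ee_pos: [654.2, 157.5, 63.1]
ee_rot: [180.0, -0.0, 82.7]
force: [0.2, 0.9, -3.4]
gripper_width: 58.6
gripper_force: 40.0
time_s: 30.6
ee_pos: [654.5, 157.6, 60.8]
ee_rot: [179.9, -0.0, 82.7]
force: [-0.2, 0.4, -3.3]
gripper_width: 59.0
gripper_force: 40.0
time_s: 30.8
ee_pos: [654.5, 157.6, 60.7]
ee_rot: [179.9, -0.0, 82.7]
force: [-1.3, -0.5, 4.7]
gripper_width: 58.5
gripper_force: 40.0
```

Contact. I'm releasing, rising and backing away to look.

```bash
python3 -m jog '{"jaw":[62,66,72,80,91,91,91,91,91,91],"slide":[[0,0,0],[0,0,0],[0,0,0],[0,0,0],[0,0,-0.2],[0,0,-0.8],[0,0,-1],[0,0,-1],[0,0,-1],[0,0,-1]],"spin":[0,0,0,0,0,0,0,0,0,0]}'
python3 -m jog '{"jaw":[91,91,91,91,91,91,91,91,91,91],"slide":[[0,-0.5,-0.8],[0,-0.9,0],[0,-0.9,0],[0,-0.9,0],[0,-0.9,0],[0,-0.9,0],[0,-0.9,0],[0,-0.6,0],[0,0,0],[0,0,0]],"spin":[0,0,0,0,0,0,0,0,0,0]}'
python3 - <<'E'
from h import *
s=cv2.resize(env.grab_frame("scene")[90:270,180:480,::-1],(600,360)); t=cv2.resize(env.grab_frame("top")[115:235,190:440,::-1],(500,240))
o=np.zeros((600,600,3),np.uint8); o[:360]=s; o[360:,:500]=t; cv2.imwrite("pics/f9.png",o)
E
```

```text
time_s: 31.8
ee_pos: [654.0, 157.5, 210.8]
ee_rot: [180.0, -0.0, 82.7]
force: [0.2, 0.3, -0.5]
gripper_width: 91.0
gripper_force: 0.0
time_s: 32.8
ee_pos: [461.2, 182.3, 233.8]
ee_rot: [179.9, -0.0, 82.8]
force: [0.2, -0.7, -0.5]
gripper_width: 91.3
gripper_force: 0.0
```

View pics/f9.png

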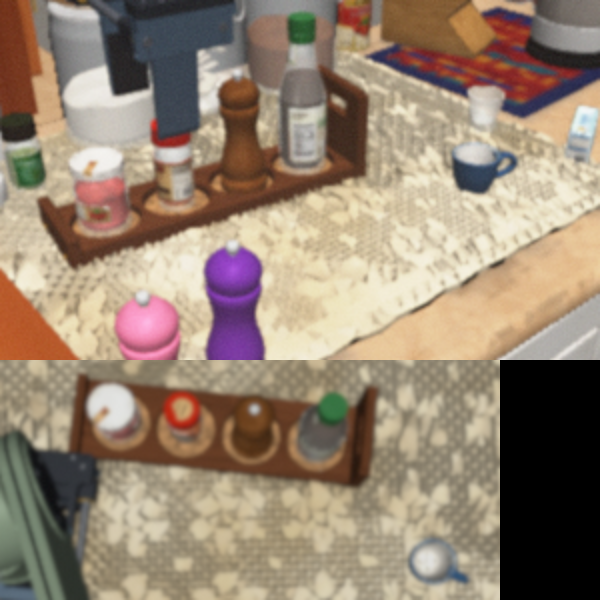

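All four stand upright in their wells: jam (100,215), spice (173,195), mill (240,180) and sauce (303,160) beside the tall board. The mug is undisturbed.

```bash
python3 -c "
from workcell import env
print(env.job_done())"
```

```text
the job is handed in; nothing more can be done
None
```

The job is handed in: sauce bottle, pepper mill, spice jar and jam jar stand upright in wells d, c, b and a, tallest beside the tall end board, with nothing knocked over and the mug where it was, at about 33 s on the clock.

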